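Empty the tipping tray and lock it level

ROBOT

A 7-joint arm with a two-finger parallel gripper is mounted at the origin on the work surface. World frame = base frame: x ahead of the robot, y to its left, z up, the work surface at z = 0. Lengths are in m, angles in rad, forces in N, time in s.
With the tool pointing down it reaches from about 0.4 to 0.9 m from the base axis. Payload 5.5 kg.
Tool frame: the origin (TCP) lies on the front face of the gripper's body, between the roots of the fingers; the fingertips stand 66 mm ahead of it and the grasp point (between the pads) lies 47 mm ahead of it (arm.tip_extent is the distance from the TCP to the fingertips, in m); z points along the fingers, y is the line along which they close (so a half turn about z gives the same grasp; the last joint's range is limited). The gripper opens to 92 mm and grips with 3 to 60 N. Pads are 19 mm wide; open, the fingers measure 130 mm over their backs; the gripper's body (75 mm by 190 mm) begins 47 mm behind the grasp point.
Start: joints at [1.469, 0.501, -0.427, 1.55, 0.221, 1.138, -0.21], TCP at [0.232, -0.607, 0.292] pointing down, gripper open.
Joint ranges: [-2.88, 2.88], [-0.31, 2.03], [-1.54, 1.56], [0.2, 2.42], [-1.41, 4.55], [0.19, 2.02], [-2.57, 2.57]. Speed limits (rad/s): [2.57, 2.57, 3.14, 3.14, 3.14, 3.14, 3.14].

INTERFACE

Orientations are given as a unit quaternion [w, x, y, z].
In Python, from station import get_obs, viewer, sign_off, arm gives the robot as it stands. The module is installed in compiled form; this text tells all that it offers.
- The arm moves only by the shell command python3 -m creep 'ROWS' [FORCE]. ROWS is JSON, a list of rows, each an object of numbers: "dx", "dy", "dz": the shift along the tool's x, y, z in mm; "ax", "ay", "az": the turn, a rotation vector about the tool's x, y, z in rad; "gripper": the closure, from 0 (fully open) to 1 (shut). A call has 1 to 5 rows; each row is the pose to reach, as a shift and turn from the pose commanded when the call began, along the tool's axes at that moment; what a row does not reach only later rows make up. A row lasts 1/12 s, in which the tool goes at most 41.7 mm and 7.16 degrees, less where a joint would pass 70% of its speed; a pose out of reach is approached as far as the arm can. A call with a gripper value outside its range is refused whole. The fingers move at their own pace and stop on an object; FORCE is the grip in N (left out, the last holds). Time passes only in rows, so rows that repeat a pose let the fingers close. It gives the time, the measured TCP pose, the force, the opening and the grip force at its end, in the units of the state.
- get_obs(): the state, without advancing time (a new reading comes with each control period).
- viewer.get_image(name): name is "scene" or "top"; returns the picture (480x640x3 uint8, red, green, blue); there is no depth.
- viewer.get_calibration(name): a dict with "K" (3x3 intrinsics, pixels), "dist" ([k1, k2, p1, p2, k3] as OpenCV has them; the pictures are not rectified), "eye" and "orientation" of the camera in the world. Camera axes: x right, y down, z forward; pixel columns grow to the right and rows downward; lengths in m; the calibration is good to about 2 mm. A picture is of the moment at which its call begins. get_calibration takes no time and is no camera call.
- sign_off(): hands the job in; it is judged then, once.
The state is a dict: "clock": time; "joint_positions": joint angles; "dq": joint speeds; "effort": joint torques, N m; "tcp_pos": TCP position; "tcp_rot": TCP orientation; "force": force on the tool from outside, world axes, zero at the start; "ft_torque": the same for the moment, N m; "finger_gap": opening from 0.0 (shut) to 1.0 (fully open); "gripper_force": force on a finger pad.
Only numpy, scipy, OpenCV 4.12 (cv2) and the standard library are available. Lean on these libraries where they do the work, as an engineer would, in place of code of your own. Each camera call takes 0.05 s, during which the arm holds its last target. There are 200 camera calls.

TASK

Lift the tray of the tipping stand by its green knob to the 45 degree mark, no steeper than about 50, and keep it there for two seconds so that both used tubes roll out into the blue bin. Bring the tray back down level, then take the orange-handled pin from its grey stand and lock the tray by putting the pin down through both eyelets, fully home. Leave the flasks, jar, bottle and beaker standing where they are.

Things in the scene. Friction and masses are not known exactly. Their poses are not given: they have to be found in the camera images.
- tipper: Tipping stand fixed to the bench: white base, grey cheeks, a steel tray on its -x side, an open blue bin on its +x side (outside 150 x 160 mm, centre at x +80 mm, floor 13 mm, rim 68 mm, far wall 98 mm high). Origin on the bench straight under the hinge axis, which runs along its y; z up. A wire arc at y -90 mm, 125 mm from the axis, up to 190 mm high, has a yellow bead at 45 degrees.
- tray (a joint): Angle of the tray, rad: 0 level (at its stop, where it starts), growing as the knob end rises; 0.785 is the 45 degree mark, mechanical end 1.3. The hinge is stiff: the tray stays where it is left (about 6 N at the knob to lift it, 2 N to lower it).
- hinge (a point): Middle of the tray's hinge axis, 80 mm above the bench; axes as the tipper's. The tray (134 x 146 mm, walls 34 mm high) reaches from it 128 mm towards -x; a 2.5 mm lip at the hinge end keeps the tubes in until about 35 degrees.
- knob (a point): Centre of the green ball knob (28 mm across) on a 12 mm upright stem on the tray's end; moves with the tray. When level it is 160 mm towards -x of the hinge and 55 mm above it (135 mm above the bench). The tray's end wall is 32 mm from it towards the hinge, its top 21 mm lower.
- eyelet (a point): Centre of the 14 mm hole at the top of the red ear (44 x 44 x 8 mm) on the tray's +y side; moves with the tray. When level it is at x -100, y +108, z 100 mm in the tipper's frame.
- lower_eyelet (a point): Top centre of the 15 mm hole in the fixed yellow flange (8 mm thick) that lies 4 mm under the red ear when the tray is level, 88 mm above the bench. Open below.
- pin: Locking pin, upright, 110 mm long. Origin at its lower tip, z up along it. Steel shank 10 mm across from 0 to 60 mm with a tapered nose (10 mm long), collar 26 mm across from 60 to 66 mm, orange grip 18 mm across from 66 to 110 mm. Fully home, its collar rests on the red ear.
- stand: Grey block 64 x 64 x 70 mm high, fixed to the bench, with an upright 14 mm hole in which the pin waits, its collar on the block's top. Origin at the centre of its underside. It stands left or right of the tipping stand, with a flask on either side.
- tube_a: Used sample tube, white with a blue cap, 30 mm across, 110 mm long along its y axis, lying in the tray. Origin at its centre.
- tube_b: A second tube like tube_a, lying in the tray.
- rack: Blue tube rack with five capped tubes, fixed to the bench, 100 x 170 mm, 112 mm high. Origin at the centre of its underside.
- flask_a: White volumetric flask, 164 mm tall: bulb 64 mm across up to 30 mm high narrowing to 22 mm at 70 mm, neck 18 mm, stopper 24 mm. Bystander. Origin at the centre of its underside. Beside the pin's stand.
- flask_b: White volumetric flask, 164 mm tall: bulb 64 mm across up to 30 mm high narrowing to 22 mm at 70 mm, neck 18 mm, stopper 24 mm. Bystander. Origin at the centre of its underside. On the other side of the pin's stand.
- flask_c: White volumetric flask, 164 mm tall: bulb 64 mm across up to 30 mm high narrowing to 22 mm at 70 mm, neck 18 mm, stopper 24 mm. Bystander. Origin at the centre of its underside. Near the tipping stand.
- jar: Clear jar, 60 mm across, 85 mm tall, near the knob. Bystander. Origin at the centre of its underside.
- amber: Amber bottle, 72 mm across, 165 mm tall. Bystander. Origin at the centre of its underside.
- beaker: Glass beaker, 76 mm across, 95 mm tall. Bystander. Origin at the centre of its underside.
Things that resemble listed ones, but are neither listed nor needed, are in the scene too. What is shaped like the tube_b but pink or purple is not meant. What is meant by the pin is not black, and is the smaller of those in its own colour.

How it is judged:
On the way, in this order (a step that is already met when the one before it is completed fails the run):
1. the tray is kept at 45 degrees (within 6) for one second (value of joint tray between 0.68 and 0.89 rad), for 1 s.
2. both tubes are in the bin and the tray is level again (x of tube_a in the frame of tipper between 0.005 and 0.152 m and y of tube_a in the frame of tipper between -0.078 and 0.078 m and z of each of tube_a, tube_b in the frame of tipper below 0.066 m and x of tube_b in the frame of tipper between 0.005 and 0.152 m and y of tube_b in the frame of tipper between -0.078 and 0.078 m and value of joint tray below 0.04 rad), for 0.2 s.
3. the pin is through both eyelets, fully home (horizontal distance between pin and lower_eyelet below 0.006 m and z of pin in the frame of lower_eyelet below -0.04 m and angle between pin's own z axis and vertical below 0.12 rad and value of joint tray below 0.04 rad), for 0.2 s.
At the end, for the whole second after the job is handed in: Both tubes lie in the blue bin, the tray is level (within 0.04 rad), and the pin stands upright (within 0.12 rad) through both eyelets with its tip at least 40 mm below the top of the lower eyelet (48 mm when fully home) and within 6 mm of its axis; all at rest (all of step 3 and x of tube_a in the frame of tipper between 0.005 and 0.152 m and y of tube_a in the frame of tipper between -0.078 and 0.078 m and z of each of tube_a, tube_b in the frame of tipper below 0.066 m and x of tube_b in the frame of tipper between 0.005 and 0.152 m and y of tube_b in the frame of tipper between -0.078 and 0.078 m and linear speed of each of pin, tube_a, tube_b below 0.03 m/s); the robot touches nothing.
It fails at once if the tray is tipped beyond 57 degrees (value of joint tray above 1 rad).
It fails at once if a flask is shifted more than 30 mm or knocked over (distance of any of flask_a, flask_b, flask_c from where it was at the start of the episode above 0.03 m or angle between any of flask_a, flask_b, flask_c's own z axis and vertical above 0.35 rad).
It fails at once if the jar, bottle or beaker is shifted more than 30 mm or knocked over (distance of any of jar, amber, beaker from where it was at the start of the episode above 0.03 m or angle between any of jar, amber, beaker's own z axis and vertical above 0.35 rad).
It also fails if it takes over 69 s, if anything falls off the work surface, if the arm or the gripper's body presses on something with over 40 N, if the wrist force passes 120 N, or if a joint passes its speed limit or range.

## Working session

There is one attempt and no reset: what is moved stays moved. The work goes in short steps, Python scripts to look and compute and a shell command to move; the robot and the scene stay as the last step left them, time stands still between calls to the robot, and variables do not carry over. Pictures are saved under pics/ and viewed, at most 14 in all, crops included, and the job is handed in when it is done.

```bash
mkdir -p pics; python3 - <<'E'
from station import get_obs, viewer
import cv2
for n in("scene","top"):
    cv2.imwrite(f"pics/{n}0.png",viewer.get_image(n)[:,:,::-1]); c=viewer.get_calibration(n); print(n,c)
o=get_obs();print({k:o[k] for k in("clock","tcp_pos","tcp_rot","finger_gap")})
E
```

```text
scene {'K': array([[505.38768167,   0.        , 316.76863536],
       [  0.        , 505.38768167, 238.52544353],
       [  0.        ,   0.        ,   1.        ]]), 'dist': array([-0.14367497,  0.        ,  0.        ,  0.        ,  0.        ]), 'eye': array([1.29723566, 0.3908929 , 0.81752927]), 'orientation': array([-0.2307479 ,  0.47974778,  0.76479038, -0.36289551])}
top {'K': array([[494.93155354,   0.        , 326.40704685],
       [  0.        , 494.93155354, 233.06813146],
       [  0.        ,   0.        ,   1.        ]]), 'dist': array([0.019229, 0.      , 0.      , 0.      , 0.      ]), 'eye': array([0.43030866, 0.02166888, 1.36380409]), 'orientation': array([ 0.02831089, -0.69695994,  0.71593333, -0.02974553])}
{'clock': 0.1, 'tcp_pos': array([ 0.23166915, -0.60676305,  0.29129465]), 'tcp_rot': array([-8.69747951e-04,  9.83403851e-01,  1.81427924e-01, -1.30151687e-04]), 'finger_gap': 0.999450170870745}
```

View pics/scene0.png

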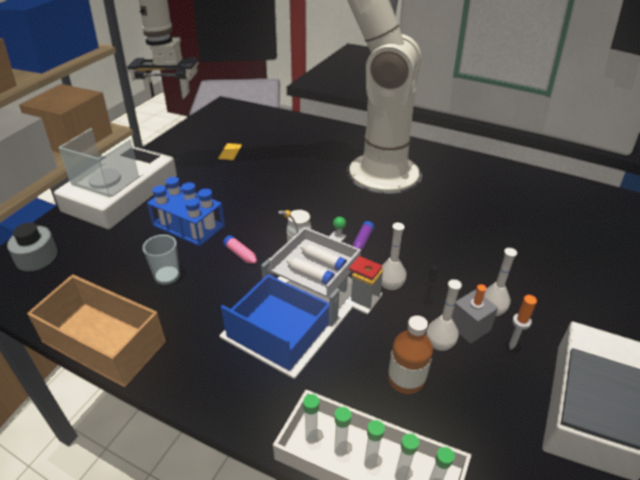

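View pics/top0.png

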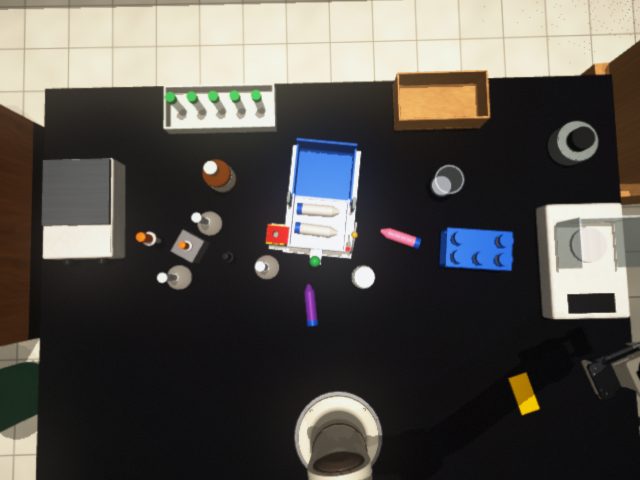

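The two views show the knob at (315,261) top / (339,223) scene, and the red ear at (277,235) / (366,268). The orange pin in the grey stand is at (184,245) / (480,294), and the larger decoy pin is at (141,237). The jar is at (363,277), and the flasks are at (265,267), (200,218) and (165,278).

```bash
cat > h.py <<'E'
import numpy as np, cv2
from station import get_obs, viewer
from scipy.spatial.transform import Rotation as R
rot=lambda q:R.from_quat(np.r_[q[1:],q[0]])
C={n:viewer.get_calibration(n) for n in("scene","top")}
def ray(n,p):
    c=C[n]; u=cv2.undistortPoints(np.array([[p]],float),c["K"],c["dist"])[0,0]
    return c["eye"],rot(c["orientation"]).apply(np.r_[u,1])
def onz(n,p,z):
    e,d=ray(n,p); return e+d*(z-e[2])/d[2]
def tri(p,q):
    a,u=ray("top",p); b,v=ray("scene",q)
    s=np.linalg.lstsq(np.c_[u,-v],b-a,rcond=None)[0]
    x,y=a+u*s[0],b+v*s[1]; return (x+y)/2,np.linalg.norm(x-y)
def proj(n,P):
    c=C[n]; r=rot(c["orientation"]).inv(); 
    return cv2.projectPoints(r.apply(np.atleast_2d(P)-c["eye"]),np.zeros(3),np.zeros(3),c["K"],c["dist"])[0][:,0]
def blobs(im,lo,hi,amin=15):
    m=cv2.inRange(cv2.cvtColor(im,cv2.COLOR_RGB2HSV),lo,hi)
    _,_,st,ce=cv2.connectedComponentsWithStats(m); return [(tuple(np.round(c,1)),tuple(int(v) for v in s)) for s,c in list(zip(st,ce))[1:] if s[4]>=amin]
E
python3 - <<'E'
from h import *
I={n:cv2.imread(f"pics/{n}0.png")[:,:,::-1].copy() for n in C}
for n in C:
    print(n)
    for k,lo,hi in(("green",(50,100,50),(75,255,255)),("red",(0,200,110),(4,255,255)),("orange",(6,190,100),(14,255,255)),("blue",(108,180,90),(118,255,255))):
        print(k,[(b[0],b[1]) for b in blobs(I[n],lo,hi)])
for nm,p,z in(("fc neck",(261,267),.158),("fa",(196,217),.158),("fb",(162,278),.158),("jar",(363,277),.08)): print(nm,onz("top",p,z).round(3))
cv2.imwrite("pics/crop.png",cv2.resize(I["top"][130:300,130:380,::-1],None,fx=3.2,fy=3.2,interpolation=cv2.INTER_CUBIC))
E
```

```text
scene
green [((np.float64(339.1), np.float64(221.7)), (333, 216, 13, 12, 116)), ((np.float64(310.7), np.float64(401.7)), (304, 395, 15, 15, 181)), ((np.float64(342.5), np.float64(414.5)), (335, 408, 16, 14, 188)), ((np.float64(375.5), np.float64(427.8)), (368, 421, 16, 15, 198)), ((np.float64(409.9), np.float64(441.8)), (402, 435, 17, 15, 202)), ((np.float64(445.1), np.float64(455.5)), (437, 448, 17, 17, 223))]
red []
orange [((np.float64(481.0), np.float64(287.4)), (478, 285, 7, 6, 33)), ((np.float64(530.0), np.float64(299.3)), (525, 295, 11, 10, 83))]
blue [((np.float64(22.0), np.float64(4.3)), (0, 0, 53, 11, 391)), ((np.float64(28.8), np.float64(60.0)), (18, 44, 22, 27, 205)), ((np.float64(172.4), np.float64(180.3)), (168, 178, 10, 6, 45)), ((np.float64(187.3), np.float64(186.3)), (181, 183, 13, 7, 65)), ((np.float64(159.0), np.float64(189.1)), (154, 187, 11, 6, 48)), ((np.float64(185.5), np.float64(205.0)), (149, 189, 71, 34, 717)), ((np.float64(23.7), np.float64(216.7)), (0, 200, 53, 43, 705)), ((np.float64(159.9), np.float64(225.9)), (155, 223, 11, 6, 18)), ((np.float64(174.6),
[... 524 characters left out ...]
.2), np.float64(261.2)), (309, 256, 11, 11, 89))]
red [((np.float64(275.8), np.float64(234.4)), (266, 226, 20, 17, 227))]
orange [((np.float64(217.9), np.float64(174.9)), (203, 160, 26, 26, 341)), ((np.float64(141.2), np.float64(236.7)), (136, 232, 13, 10, 50))]
blue [((np.float64(331.0), np.float64(142.5)), (298, 139, 59, 8, 127)), ((np.float64(332.1), np.float64(154.2)), (299, 148, 57, 29, 245)), ((np.float64(476.5), np.float64(248.6)), (440, 227, 74, 44, 2718)), ((np.float64(417.4), np.float64(242.7)), (414, 237, 7, 12, 49)), ((np.float64(312.1), np.float64(322.8)), (307, 320, 11, 6, 50))]
fc neck [0.451 0.179 0.158]
fa [0.578 0.336 0.158]
fb [0.431 0.419 0.158]
jar [ 0.42  -0.074  0.08 ]
```

View pics/crop.png

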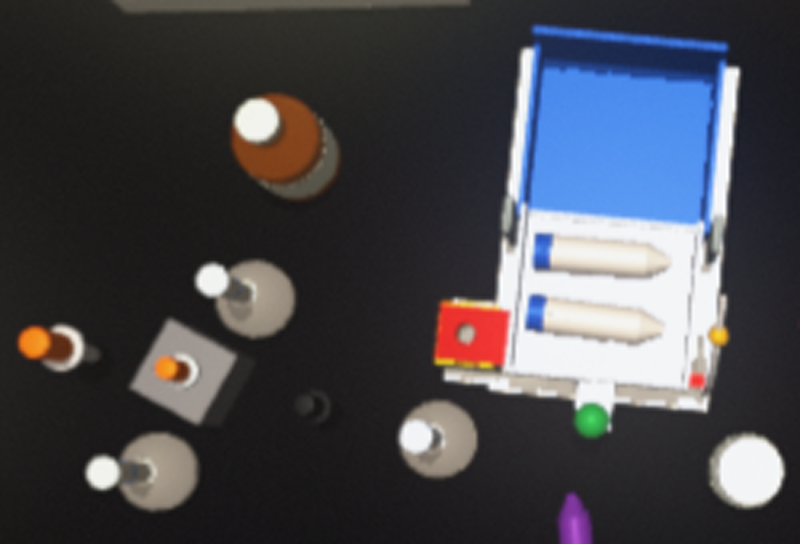

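The crop shows the ear hole at about (275.5,234.2) in top-image pixels, and the pin's grip top at about (182.5,244.7) with its collar at (187,245.3). A black decoy stands at (227,256). Next I'll compute the poses.

```bash
cat >> h.py <<'E'
def delta(P,ydir):
    "tool-frame shift (mm) and az to put the grasp point at P, tool y along +-ydir"
    o=get_obs(); r=rot(o["tcp_rot"]); M=r.as_matrix(); t=o["tcp_pos"]
    y=np.r_[ydir[:2],0]/np.hypot(*ydir[:2]); y=y if y@M[:,1]>0 else -y
    W=np.c_[np.cross(y,[0,0,-1]),y,[0,0,-1]]
    return ((r.inv().apply(np.array(P)+[0,0,.047]-t))*1000).round(1), (r.inv()*R.from_matrix(W)).as_rotvec().round(3)
E
python3 - <<'E'
from h import *
k,e=tri((314.2,261.2),(339.1,222.5)); print("knob tri",k,e, onz("top",(314.2,261.2),.135))
ear=onz("top",(275.7,234.3),.1); print("ear",ear, onz("scene",(367,267),.1))
v=(ear-k)[:2]; yaw=np.arctan2(v[1],v[0])-np.arctan2(108,60); print("dist",np.hypot(*v),"exp .1236 yaw",yaw)
T=lambda u,v:((u+.5)/3.2-.5+130,(v+.5)/3.2-.5+130)
a,b=onz("top",T(533,28),.098),onz("top",T(727,45),.098); d=(a-b)[:2]; print("yaw wall",np.arctan2(-d[0],d[1]),np.hypot(*d))
print("pin top",onz("top",T(167,368),.12),"collar",onz("top",T(184,371),.076),tri(T(167,368),(481,287.5)))
s=[onz("top",T(*p),.07)[:2] for p in((171,319),(238,360),(207,426),(131,386))]; print("stand",np.mean(s,0),s)
print("decoy",tri(T(34,342),(530,297)),"black",onz("top",T(312,402),.05), "amber",onz("top",T(258,120),.16))
y=np.array([-np.sin(yaw),np.cos(yaw)])
print("to knob+100",delta(np.r_[k[:2],.235],y))
E
```

```text
knob tri [0.46254186 0.0494241  0.13338234] 0.0012167615346316575 [0.4622645  0.04994795 0.135     ]
ear [0.53460948 0.1475932  0.1       ] [0.5383366  0.14762934 0.1       ]
dist 0.12178224065975748 exp .1236 yaw -0.12615980188588127
yaw wall -0.11558334571604856 0.15849812432321062
pin top [0.51318689 0.38155232 0.12      ] collar [0.51330334 0.38052647 0.076     ] (array([0.51341497, 0.3825048 , 0.11664094]), np.float64(3.8447963826703513e-05))
stand [0.51226301 0.37995385] [array([0.55661313, 0.39264138]), array([0.52150196, 0.33818508]), array([0.46833025, 0.36368905]), array([0.5026067 , 0.42529989])]
decoy (array([0.53401068, 0.47515077, 0.14827557]), np.float64(0.0004360747210762671)) black [0.4863948 0.282159  0.05     ] amber [0.69989256 0.29948558 0.16      ]
to knob+100 (array([ 449.8, -530.6,   10.3]), array([-0.002,  0.   ,  0.491]))
```

```bash
python3 -m creep '[{"dx":22,"dy":-26},{"dx":45,"dy":-53},{"dx":67,"dy":-80},{"dx":90,"dy":-106},{"dx":112,"dy":-132}]' 20
python3 -m creep '[{"dx":22,"dy":-26},{"dx":45,"dy":-53},{"dx":67,"dy":-80},{"dx":90,"dy":-106},{"dx":112,"dy":-132}]'
python3 -m creep '[{"dx":22,"dy":-26},{"dx":45,"dy":-53},{"dx":67,"dy":-80},{"dx":90,"dy":-106},{"dx":112,"dy":-132}]'
python3 -m creep '[{"dx":22,"dy":-26,"az":0.1},{"dx":45,"dy":-53,"az":0.2},{"dx":67,"dy":-80,"az":0.3},{"dx":90,"dy":-106,"az":0.4},{"dx":112,"dy":-133,"az":0.49}]'
python3 -m creep '[{"dx":0},{"dx":0}]'
python3 - <<'E'
from h import *
print(delta([.4625,.0495,.135],[.12,.993]))
cv2.imwrite("pics/s1.png",viewer.get_image("scene")[:,:,::-1])
E
```

```text
(array([ 449.8, -530.5,  110.3]), array([-0.002,  0.   ,  0.485]))invalid input
invalid input
invalid input
invalid input
invalid input
```

```bash
python3 -m creep '[{"dx":22,"dy":-26,"dz":0,"ax":0,"ay":0,"az":0,"gripper":0},{"dx":45,"dy":-53,"dz":0,"ax":0,"ay":0,"az":0,"gripper":0},{"dx":67,"dy":-80,"dz":0,"ax":0,"ay":0,"az":0,"gripper":0},{"dx":90,"dy":-106,"dz":0,"ax":0,"ay":0,"az":0,"gripper":0},{"dx":112,"dy":-132,"dz":0,"ax":0,"ay":0,"az":0,"gripper":0}]' 20
```

```text
clock: 0.57
tcp_pos: [0.2898, -0.4421, 0.2919]
tcp_rot: [-0.0, 0.983, 0.181, -0.0]
force: [-0.1, 0.8, -0.3]
finger_gap: 1.002
gripper_force: 0.0
```

```bash
python3 -m creep '[{"dx":23,"dy":-27,"dz":0,"ax":0,"ay":0,"az":0,"gripper":0},{"dx":46,"dy":-54,"dz":0,"ax":0,"ay":0,"az":0,"gripper":0},{"dx":69,"dy":-81,"dz":0,"ax":0,"ay":0,"az":0,"gripper":0},{"dx":92,"dy":-108,"dz":0,"ax":0,"ay":0,"az":0,"gripper":0},{"dx":113,"dy":-133,"dz":0,"ax":0,"ay":0,"az":0,"gripper":0}]' |head -2
python3 -m creep '[{"dx":23,"dy":-27,"dz":0,"ax":0,"ay":0,"az":0,"gripper":0},{"dx":46,"dy":-54,"dz":0,"ax":0,"ay":0,"az":0,"gripper":0},{"dx":69,"dy":-81,"dz":0,"ax":0,"ay":0,"az":0,"gripper":0},{"dx":92,"dy":-108,"dz":0,"ax":0,"ay":0,"az":0,"gripper":0},{"dx":113,"dy":-133,"dz":0,"ax":0,"ay":0,"az":0,"gripper":0}]'|head -2
python3 -m creep '[{"dx":23,"dy":-27,"dz":0,"ax":0,"ay":0,"az":0.1,"gripper":0},{"dx":46,"dy":-54,"dz":0,"ax":0,"ay":0,"az":0.2,"gripper":0},{"dx":69,"dy":-81,"dz":0,"ax":0,"ay":0,"az":0.3,"gripper":0},{"dx":92,"dy":-108,"dz":10,"ax":0,"ay":0,"az":0.4,"gripper":0},{"dx":112,"dy":-133,"dz":10,"ax":0,"ay":0,"az":0.49,"gripper":0}]'|head -3
python3 - <<'E'
from h import *
print(delta([.4625,.0495,.135],[.12,.993]))
E
```

```text
clock: 0.98
tcp_pos: [0.3478, -0.2772, 0.2922]
clock: 1.4
tcp_pos: [0.4059, -0.1128, 0.2924]
clock: 1.82
tcp_pos: [0.4592, 0.0377, 0.2827]
tcp_rot: [0.0, 0.999, -0.052, -0.0]
(array([  2.1, -12.1, 100.7]), array([0.001, 0.   , 0.017]))
```

```bash
python3 -m creep '[{"dx":1,"dy":-7,"dz":20,"ax":0,"ay":0,"az":0.014,"gripper":0},{"dx":2,"dy":-8,"dz":45,"ax":0,"ay":0,"az":0.014,"gripper":0.2},{"dx":2,"dy":-8,"dz":70,"ax":0,"ay":0,"az":0.014,"gripper":0.4},{"dx":2,"dy":-8,"dz":90,"ax":0,"ay":0,"az":0.014,"gripper":0.4},{"dx":2,"dy":-8,"dz":100,"ax":0,"ay":0,"az":0.014,"gripper":0.4}]' 20
python3 - <<'E'
from h import *
print(delta([.4625,.0495,.135],[.12,.993]))
for n in("scene","top"): cv2.imwrite(f"pics/{n}2.png",viewer.get_image(n)[:,:,::-1])
a=cv2.imread("pics/scene2.png")[150:330,230:470]; cv2.imwrite("pics/c2.png",cv2.resize(a,None,fx=3.2,fy=3.2,interpolation=cv2.INTER_CUBIC))
E
```

```text
clock: 2.23
tcp_pos: [0.4603, 0.0444, 0.1808]
tcp_rot: [0.0, 0.998, -0.056, -0.002]
force: [-0.0, 0.8, -0.2]
finger_gap: 0.759
gripper_force: 0.0
(array([ 1.6, -5.3, -1.3]), array([0.   , 0.004, 0.009]))
```

View pics/c2.png

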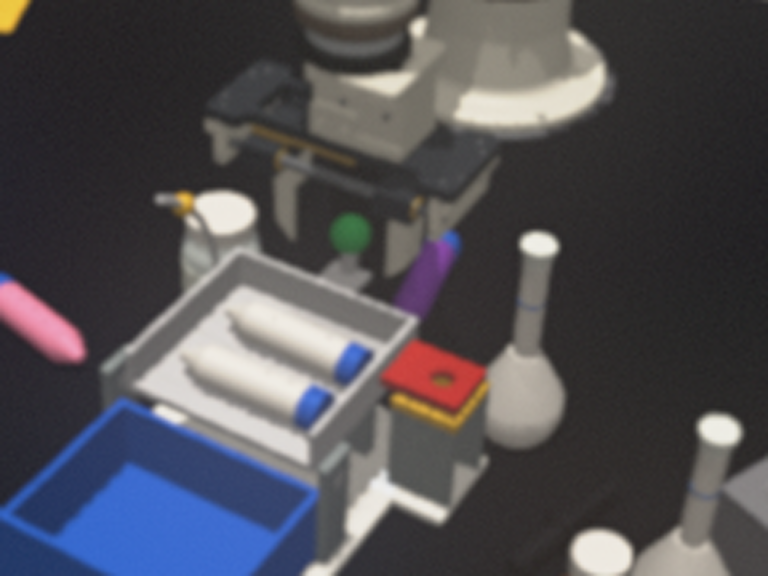

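The crop shows the fingers on either side of the green knob (crop 350,232), with the body clear of the flask. I'll centre the gripper on the knob and close.

```bash
python3 -m creep '[{"dx":2,"dy":-4,"dz":0,"ax":0,"ay":0,"az":0,"gripper":0.6},{"dx":2,"dy":-4,"dz":0,"ax":0,"ay":0,"az":0,"gripper":0.8},{"dx":2,"dy":-4,"dz":0,"ax":0,"ay":0,"az":0,"gripper":0.85},{"dx":2,"dy":-4,"dz":0,"ax":0,"ay":0,"az":0,"gripper":0.85},{"dx":2,"dy":-4,"dz":0,"ax":0,"ay":0,"az":0,"gripper":0.85}]' 25
python3 -m creep '[{"dx":0,"dy":0,"dz":0,"ax":0,"ay":0,"az":0,"gripper":0.85},{"dx":0,"dy":0,"dz":0,"ax":0,"ay":0,"az":0,"gripper":0.85}]' 25
python3 - <<'E'
from h import *
print(delta([.4625,.0495,.135],[.12,.993]))
E
```

```text
clock: 2.75
tcp_pos: [0.4649, 0.0481, 0.184]
tcp_rot: [0.0, 0.998, -0.056, 0.001]
force: [-0.2, 0.8, -0.2]
finger_gap: 0.312
gripper_force: 1.5
clock: 2.92
tcp_pos: [0.4649, 0.0485, 0.1839]
tcp_rot: [-0.0, 0.998, -0.056, 0.001]
force: [-0.2, 0.7, 5.9]
finger_gap: 0.288
gripper_force: 25.0
(array([-2.5, -0.7,  1.9]), array([-0.   , -0.001,  0.008]))
```

```bash
python3 -m creep '[{"dx":2.6,"dy":0,"dz":-7,"ax":0,"ay":0,"az":0,"gripper":0.85},{"dx":5.4,"dy":0,"dz":-13.7,"ax":0,"ay":0,"az":0,"gripper":0.85},{"dx":8.6,"dy":0,"dz":-20.4,"ax":0,"ay":0,"az":0,"gripper":0.85},{"dx":12,"dy":0,"dz":-27,"ax":0,"ay":0,"az":0,"gripper":0.85},{"dx":15.7,"dy":0,"dz":-33.3,"ax":0,"ay":0,"az":0,"gripper":0.85}]' 30
python3 - <<'E'
from h import *
for n in("scene",): im=viewer.get_image(n); print(blobs(im,(50,100,50),(75,255,255))[0])
E
```

```text
clock: 3.33
tcp_pos: [0.48, 0.0467, 0.2169]
tcp_rot: [-0.0, 0.998, -0.056, -0.0]
force: [3.4, 3.0, -8.5]
finger_gap: 0.283
gripper_force: 30.0
((np.float64(335.0), np.float64(213.5)), (331, 209, 8, 11, 67))
```

```bash
python3 -m creep '[{"dx":4,"dy":0,"dz":-6.2,"ax":0,"ay":0,"az":0,"gripper":0.85},{"dx":8.2,"dy":0,"dz":-12.3,"ax":0,"ay":0,"az":0,"gripper":0.85},{"dx":12.8,"dy":0,"dz":-18.1,"ax":0,"ay":0,"az":0,"gripper":0.85},{"dx":17.5,"dy":0,"dz":-23.7,"ax":0,"ay":0,"az":0,"gripper":0.85},{"dx":22.5,"dy":0,"dz":-29.2,"ax":0,"ay":0,"az":0,"gripper":0.85}]' 30
python3 -m creep '[{"dx":5.3,"dy":0,"dz":-5.2,"ax":0,"ay":0,"az":0,"gripper":0.85},{"dx":10.7,"dy":0,"dz":-10.1,"ax":0,"ay":0,"az":0,"gripper":0.85},{"dx":16.5,"dy":0,"dz":-14.9,"ax":0,"ay":0,"az":0,"gripper":0.85},{"dx":22.3,"dy":0,"dz":-19.3,"ax":0,"ay":0,"az":0,"gripper":0.85},{"dx":28.4,"dy":0,"dz":-23.5,"ax":0,"ay":0,"az":0,"gripper":0.85}]' 30
python3 - <<'E'
from h import *
im=viewer.get_image("scene"); cv2.imwrite("pics/s3.png",im[:,:,::-1]); print(blobs(im,(50,100,50),(75,255,255))[0])
cv2.imwrite("pics/c3.png",cv2.resize(im[130:350,210:460,::-1],None,fx=2.6,fy=2.6,interpolation=cv2.INTER_CUBIC))
E
```

```text
clock: 3.8
tcp_pos: [0.5018, 0.044, 0.2459]
tcp_rot: [0.0, 0.998, -0.056, -0.001]
force: [-0.1, 4.0, -5.9]
finger_gap: 0.282
gripper_force: 30.0
clock: 4.22
tcp_pos: [0.53, 0.0406, 0.2696]
tcp_rot: [0.0, 0.998, -0.056, -0.001]
force: [-5.0, 2.2, -3.1]
finger_gap: 0.287
gripper_force: 30.0
((np.float64(322.9), np.float64(205.0)), (319, 200, 8, 12, 76))
```

View pics/c3.png

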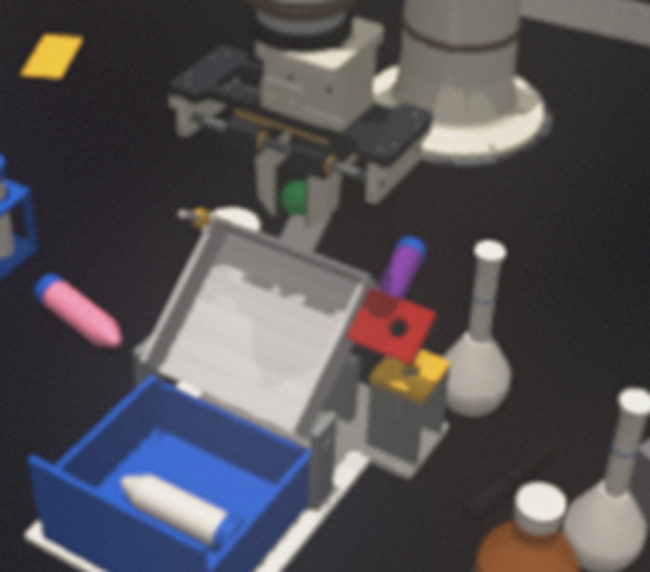

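At about 37° one tube lies in the bin (crop 180,508) and the tray appears empty. I'll go on to 45° and hold there.

```bash
python3 -m creep '[{"dx":6.2,"dy":0,"dz":-4,"ax":0,"ay":0,"az":0,"gripper":0.85},{"dx":12.6,"dy":0,"dz":-7.7,"ax":0,"ay":0,"az":0,"gripper":0.85},{"dx":19,"dy":0,"dz":-11,"ax":0,"ay":0,"az":0,"gripper":0.85},{"dx":19,"dy":0,"dz":-11,"ax":0,"ay":0,"az":0,"gripper":0.85},{"dx":19,"dy":0,"dz":-11,"ax":0,"ay":0,"az":0,"gripper":0.85}]' 30
for i in 1 2 3 4 5; do python3 -m creep '[{"dx":0,"dy":0,"dz":0,"ax":0,"ay":0,"az":0,"gripper":0.85},{"dx":0,"dy":0,"dz":0,"ax":0,"ay":0,"az":0,"gripper":0.85},{"dx":0,"dy":0,"dz":0,"ax":0,"ay":0,"az":0,"gripper":0.85},{"dx":0,"dy":0,"dz":0,"ax":0,"ay":0,"az":0,"gripper":0.85},{"dx":0,"dy":0,"dz":0,"ax":0,"ay":0,"az":0,"gripper":0.85}]' |head -2; done
python3 - <<'E'
from h import *
I={n:viewer.get_image(n) for n in C}
P=[onz("top",(314.2,261.2),.135)]
for n in C: print(n,[b[0] for b in blobs(I[n],(50,100,50),(75,255,255))])
o=get_obs(); g=o["tcp_pos"]-[0,0,.047]; print("grasp",g)
h=np.array([.4625,.0495,.08])+.160*np.r_[.993,-.117,0]; d=g-h; print("angle est",np.degrees(np.arctan2(d[2],-d[:2]@[.993,-.117])-np.arctan2(55,160)),np.linalg.norm(d))
a=I["scene"][150:370,200:460,::-1];b=I["top"][110:300,230:400,::-1]
cv2.imwrite("pics/c4.png",np.hstack([cv2.resize(a,(440,372)),cv2.resize(b,(333,372))]))
E
```

```text
clock: 4.68
tcp_pos: [0.5503, 0.0382, 0.2813]
tcp_rot: [0.0, 0.998, -0.056, 0.001]
force: [-2.5, 0.4, 4.8]
finger_gap: 0.286
gripper_force: 30.0
clock: 5.1
tcp_pos: [0.5503, 0.0381, 0.2813]
clock: 5.52
tcp_pos: [0.5503, 0.0382, 0.2813]
clock: 5.93
tcp_pos: [0.5503, 0.0381, 0.2813]
clock: 6.35
tcp_pos: [0.5503, 0.0382, 0.2813]
clock: 6.77
tcp_pos: [0.5503, 0.0381, 0.2813]
scene [(np.float64(317.3), np.float64(205.1)), (np.float64(310.7), np.float64(401.9)), (np.float64(342.5), np.float64(414.5)), (np.float64(375.5), np.float64(427.8)), (np.float64(409.8), np.float64(441.7)), (np.float64(445.0), np.float64(455.5))]
top [(np.float64(191.5), np.float64(96.3)), (np.float64(212.7), np.float64(95.7)), (np.float64(234.2), np.float64(95.2)), (np.float64(255.6), np.float64(94.9)), (np.float64(169.9), np.float64(97.0))]
grasp [0.55026168 0.03816467 0.234314  ]
angle est 46.174106937986245 0.1700739823457909
```

View pics/c4.png

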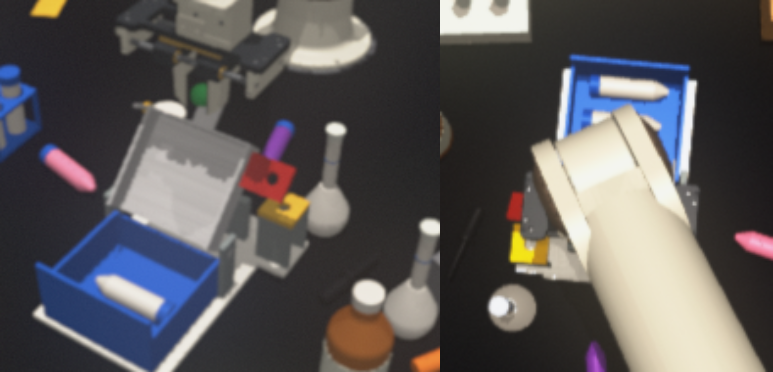

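Both tubes are in the bin (top view right: 628,88 and 625,122). Before lowering I'll check the angle from the red ear.

```bash
python3 - <<'E'
from h import *
im=viewer.get_image("scene")
print(blobs(im,(0,150,60),(5,255,255),60),blobs(im,(175,150,60),(180,255,255),60))
ux=np.r_[.993,-.12,0];uy=np.r_[.12,.993,0];h=np.array([.4625,.0495,.08])+.160*ux
for t in(40,45,48,52):
    c,s=np.cos(np.radians(t)),np.sin(np.radians(t)); print(t,proj("scene",h+uy*.108+ux*(-.1*c+.02*s)+np.r_[0,0,.1*s+.02*c]).round(1))
E
```

```text
[((np.float64(360.4), np.float64(257.0)), (343, 246, 32, 23, 373))] []
40 [[361.9 254.4]]
45 [[360.4 254.4]]
48 [[359.3 254.6]]
52 [[357.9 255. ]]
```

```bash
python3 -m creep '[{"dx":-6.4,"dy":0,"dz":3.3,"ax":0,"ay":0,"az":0,"gripper":0.85},{"dx":-12.8,"dy":0,"dz":7,"ax":0,"ay":0,"az":0,"gripper":0.85},{"dx":-19,"dy":0,"dz":11,"ax":0,"ay":0,"az":0,"gripper":0.85},{"dx":-25.1,"dy":0,"dz":15.2,"ax":0,"ay":0,"az":0,"gripper":0.85},{"dx":-30.9,"dy":0,"dz":19.6,"ax":0,"ay":0,"az":0,"gripper":0.85}]' 30 |head -4
python3 -m creep '[{"dx":-5.8,"dy":0,"dz":4.8,"ax":0,"ay":0,"az":0,"gripper":0.85},{"dx":-11.2,"dy":0,"dz":9.7,"ax":0,"ay":0,"az":0,"gripper":0.85},{"dx":-16.5,"dy":0,"dz":14.9,"ax":0,"ay":0,"az":0,"gripper":0.85},{"dx":-21.5,"dy":0,"dz":20.4,"ax":0,"ay":0,"az":0,"gripper":0.85},{"dx":-26.2,"dy":0,"dz":26,"ax":0,"ay":0,"az":0,"gripper":0.85}]' 30 |head -4
python3 -m creep '[{"dx":-4.6,"dy":0,"dz":5.8,"ax":0,"ay":0,"az":0,"gripper":0.85},{"dx":-8.8,"dy":0,"dz":11.9,"ax":0,"ay":0,"az":0,"gripper":0.85},{"dx":-12.8,"dy":0,"dz":18.1,"ax":0,"ay":0,"az":0,"gripper":0.85},{"dx":-16.5,"dy":0,"dz":24.5,"ax":0,"ay":0,"az":0,"gripper":0.85},{"dx":-19.9,"dy":0,"dz":31,"ax":0,"ay":0,"az":0,"gripper":0.85}]' 30 |head -4
python3 -m creep '[{"dx":-3,"dy":0,"dz":6.7,"ax":0,"ay":0,"az":0,"gripper":0.85},{"dx":-5.8,"dy":0,"dz":13.5,"ax":0,"ay":0,"az":0,"gripper":0.85},{"dx":-8.5,"dy":0,"dz":20.4,"ax":0,"ay":0,"az":0,"gripper":0.85},{"dx":-8.5,"dy":0,"dz":21,"ax":0,"ay":0,"az":0,"gripper":0.85},{"dx":-8.5,"dy":0,"dz":21.5,"ax":0,"ay":0,"az":0,"gripper":0.85}]' 30
```

```text
clock: 7.33
tcp_pos: [0.5202, 0.0418, 0.262]
tcp_rot: [0.0, 0.998, -0.056, 0.002]
force: [0.2, 0.6, 4.9]
clock: 7.75
tcp_pos: [0.493, 0.0451, 0.2344]
tcp_rot: [-0.0, 0.998, -0.056, 0.001]
force: [2.7, 1.3, 0.2]
clock: 8.17
tcp_pos: [0.473, 0.0475, 0.203]
tcp_rot: [-0.0, 0.998, -0.056, 0.0]
force: [4.3, 2.0, 0.5]
clock: 8.58
tcp_pos: [0.4648, 0.0486, 0.1827]
tcp_rot: [0.0, 0.998, -0.056, 0.0]
force: [-1.1, 1.5, 17.3]
finger_gap: 0.287
gripper_force: 30.0
```

```bash
python3 -m creep '[{"dx":0,"dy":0,"dz":-0.5,"ax":0,"ay":0,"az":0,"gripper":0.4},{"dx":0,"dy":0,"dz":-0.5,"ax":0,"ay":0,"az":0,"gripper":0.4},{"dx":0,"dy":0,"dz":-0.5,"ax":0,"ay":0,"az":0,"gripper":0.4},{"dx":0,"dy":0,"dz":-10,"ax":0,"ay":0,"az":0,"gripper":0.4},{"dx":0,"dy":0,"dz":-30,"ax":0,"ay":0,"az":0,"gripper":0.4}]' 30
python3 -m creep '[{"dx":0,"dy":0,"dz":-30,"ax":0,"ay":0,"az":0,"gripper":0.4},{"dx":0,"dy":0,"dz":-60,"ax":0,"ay":0,"az":0,"gripper":0.4},{"dx":0,"dy":0,"dz":-90,"ax":0,"ay":0,"az":0,"gripper":0.4},{"dx":0,"dy":-30,"dz":-110,"ax":0,"ay":0,"az":0,"gripper":0.4},{"dx":0,"dy":-65,"dz":-120,"ax":0,"ay":0,"az":0,"gripper":0.4}]'|head -2
python3 -m creep '[{"dx":2,"dy":-35,"dz":0,"ax":0,"ay":0,"az":0.1,"gripper":0.4},{"dx":4,"dy":-70,"dz":0,"ax":0,"ay":0,"az":0.2,"gripper":0.4},{"dx":6,"dy":-105,"dz":0,"ax":0,"ay":0,"az":0.3,"gripper":0.4},{"dx":8,"dy":-135,"dz":0,"ax":0,"ay":0,"az":0.4,"gripper":0.4},{"dx":8,"dy":-165,"dz":0,"ax":0,"ay":0,"az":0.5,"gripper":0.4}]'
python3 - <<'E'
from h import *
o=get_obs();print(o["joint_positions"].round(2),o["dq"].round(2))
print(delta([.5133,.381,.102],[.866,.5]))
E
```

```text
clock: 9.0
tcp_pos: [0.4619, 0.0476, 0.2104]
tcp_rot: [0.0, 0.998, -0.056, -0.003]
force: [0.1, -0.5, -0.2]
finger_gap: 0.581
gripper_force: 0.0
clock: 9.42
tcp_pos: [0.4727, 0.1107, 0.3351]
clock: 9.83
tcp_pos: [0.4874, 0.2159, 0.322]
tcp_rot: [0.007, 0.978, -0.207, -0.011]
force: [-0.6, -0.2, -1.1]
finger_gap: 0.6
gripper_force: 0.0
[-0.13  0.27 -0.4   1.79  0.11  1.13 -2.55] [-1.8  -0.03  1.95 -0.09 -0.54 -0.02 -0.07]
(array([ -39.8, -164.6,  170.8]), array([0.024, 0.013, 0.631]))
```

Joint 7 is at its limit, so I'll use the half-turn equivalent and turn the other way.

```bash
for i in 1 2 3 4; do python3 -m creep '[{"dx":0,"dy":0,"dz":0,"ax":0,"ay":0,"az":-0.12,"gripper":0.5},{"dx":0,"dy":0,"dz":0,"ax":0,"ay":0,"az":-0.24,"gripper":0.5},{"dx":0,"dy":0,"dz":0,"ax":0,"ay":0,"az":-0.36,"gripper":0.5},{"dx":0,"dy":0,"dz":0,"ax":0,"ay":0,"az":-0.48,"gripper":0.5},{"dx":0,"dy":0,"dz":0,"ax":0,"ay":0,"az":-0.6,"gripper":0.5}]'|head -3; done
python3 - <<'E'
from h import *
o=get_obs();print(o["joint_positions"].round(2),o["dq"].round(2))
print(delta([.5133,.381,.202],[.866,.5]))
E
```

```text
clock: 10.25
tcp_pos: [0.4872, 0.2151, 0.3221]
tcp_rot: [0.004, 0.995, 0.095, -0.013]
clock: 10.67
tcp_pos: [0.4874, 0.2145, 0.3221]
tcp_rot: [-0.0, 0.923, 0.385, -0.013]
clock: 11.08
tcp_pos: [0.4875, 0.2145, 0.3221]
tcp_rot: [-0.004, 0.768, 0.64, -0.012]
clock: 11.5
tcp_pos: [0.4875, 0.2145, 0.3221]
tcp_rot: [-0.007, 0.544, 0.839, -0.011]
[ 0.2   0.34 -0.81  1.79  0.26  1.16 -0.28] [ 0.21  0.07 -0.27 -0.01  0.12  0.03  1.33]
(array([141.5,  93.3,  70.8]), array([-0.026, -0.002, -0.104]))
```

```bash
python3 -m creep '[{"dx":28,"dy":19,"dz":5,"ax":-0.01,"ay":0,"az":-0.07,"gripper":0.5},{"dx":56,"dy":37,"dz":10,"ax":-0.026,"ay":-0.002,"az":-0.104,"gripper":0.5},{"dx":85,"dy":56,"dz":20,"ax":-0.026,"ay":-0.002,"az":-0.104,"gripper":0.5},{"dx":113,"dy":75,"dz":30,"ax":-0.026,"ay":-0.002,"az":-0.104,"gripper":0.5},{"dx":141,"dy":93,"dz":50,"ax":-0.026,"ay":-0.002,"az":-0.104,"gripper":0.5}]'
python3 -m creep '[{"dx":0,"dy":0,"dz":0,"ax":0,"ay":0,"az":0,"gripper":0.5},{"dx":0,"dy":0,"dz":0,"ax":0,"ay":0,"az":0,"gripper":0.5}]' |head -3
python3 - <<'E'
from h import *
o=get_obs();print(o["joint_positions"].round(2),o["dq"].round(2))
print(delta([.5133,.381,.102],[.866,.5]))
im=viewer.get_image("scene")
cv2.imwrite("pics/c5.png",cv2.resize(im[150:370,360:580,::-1],None,fx=2.6,fy=2.6,interpolation=cv2.INTER_CUBIC))
E
```

```text
clock: 11.92
tcp_pos: [0.5164, 0.3825, 0.2713]
tcp_rot: [0.001, 0.503, 0.864, 0.002]
force: [0.3, -0.2, 1.3]
finger_gap: 0.501
gripper_force: 0.0
clock: 12.08
tcp_pos: [0.5133, 0.3824, 0.2679]
tcp_rot: [-0.001, 0.501, 0.865, -0.001]
[-0.14  0.59 -0.77  1.59  0.44  1.14 -0.49] [ 0.05 -0.05  0.01  0.01  0.01  0.01  0.01]
(array([ -1.4,  -0.3, 118.9]), array([-0.003, -0.001, -0.002]))
```

View pics/c5.png

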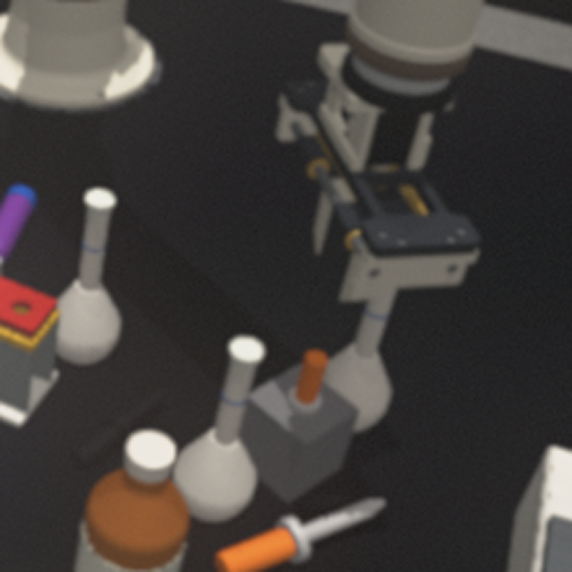

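The gripper is above the stand and the pin is upright at crop (314,375). The orange decoy pin fell over by itself earlier and lies clear of the path. I'll descend on the pin and grasp it.

```bash
python3 -m creep '[{"dx":-1,"dy":0,"dz":30,"ax":0,"ay":0,"az":0,"gripper":0.5},{"dx":-1.4,"dy":0,"dz":60,"ax":0,"ay":0,"az":0,"gripper":0.5},{"dx":-1.4,"dy":0,"dz":85,"ax":0,"ay":0,"az":0,"gripper":0.5},{"dx":-1.4,"dy":0,"dz":105,"ax":0,"ay":0,"az":0,"gripper":0.5},{"dx":-1.4,"dy":0,"dz":118,"ax":0,"ay":0,"az":0,"gripper":0.5}]'
python3 -m creep '[{"dx":0,"dy":0,"dz":0,"ax":0,"ay":0,"az":0,"gripper":0.5},{"dx":0,"dy":0,"dz":0,"ax":0,"ay":0,"az":0,"gripper":0.7},{"dx":0,"dy":0,"dz":0,"ax":0,"ay":0,"az":0,"gripper":0.95},{"dx":0,"dy":0,"dz":0,"ax":0,"ay":0,"az":0,"gripper":0.95},{"dx":0,"dy":0,"dz":0,"ax":0,"ay":0,"az":0,"gripper":0.95}]' 25
python3 -m creep '[{"dx":0,"dy":0,"dz":0,"ax":0,"ay":0,"az":0,"gripper":0.95},{"dx":0,"dy":0,"dz":0,"ax":0,"ay":0,"az":0,"gripper":0.95}]'
```

```text
clock: 12.55
tcp_pos: [0.5168, 0.3768, 0.1507]
tcp_rot: [0.001, 0.504, 0.864, -0.001]
force: [-0.2, -1.0, 0.2]
finger_gap: 0.502
gripper_force: 0.0
clock: 12.97
tcp_pos: [0.517, 0.3804, 0.1536]
tcp_rot: [0.001, 0.503, 0.864, 0.002]
force: [0.5, -0.6, 0.5]
finger_gap: 0.261
gripper_force: 0.0
clock: 13.13
tcp_pos: [0.5167, 0.3802, 0.1531]
tcp_rot: [0.001, 0.503, 0.864, 0.001]
force: [-0.9, -0.7, 5.9]
finger_gap: 0.189
gripper_force: 25.0
```

```bash
python3 -m creep '[{"dx":0,"dy":0,"dz":-15,"ax":0,"ay":0,"az":0,"gripper":0.95},{"dx":0,"dy":0,"dz":-40,"ax":0,"ay":0,"az":0,"gripper":0.95},{"dx":0,"dy":0,"dz":-75,"ax":0,"ay":0,"az":0,"gripper":0.95},{"dx":0,"dy":0,"dz":-110,"ax":0,"ay":0,"az":0,"gripper":0.95},{"dx":0,"dy":0,"dz":-140,"ax":0,"ay":0,"az":0,"gripper":0.95}]' 35
python3 -m creep '[{"dx":0,"dy":0,"dz":-20,"ax":0,"ay":0,"az":0,"gripper":0.95},{"dx":0,"dy":0,"dz":-40,"ax":0,"ay":0,"az":0,"gripper":0.95},{"dx":0,"dy":0,"dz":-50,"ax":0,"ay":0,"az":0,"gripper":0.95},{"dx":0,"dy":0,"dz":-50,"ax":0,"ay":0,"az":0,"gripper":0.95}]'
python3 - <<'E'
from h import *
print(delta([.535,.148,.256],[.866,.5]))
im=viewer.get_image("scene")
cv2.imwrite("pics/c6.png",cv2.resize(im[120:340,360:580,::-1],None,fx=2.6,fy=2.6,interpolation=cv2.INTER_CUBIC))
E
```

```text
clock: 13.55
tcp_pos: [0.5158, 0.3802, 0.295]
tcp_rot: [0.0, 0.502, 0.865, 0.001]
force: [0.2, 0.2, -0.9]
finger_gap: 0.19
gripper_force: 35.0
clock: 13.88
tcp_pos: [0.5165, 0.3808, 0.3453]
tcp_rot: [0.001, 0.503, 0.865, 0.003]
force: [0.5, -0.2, -0.8]
finger_gap: 0.193
gripper_force: 35.0
(array([-211.4,  -99.4,   41.6]), array([ 0.006, -0.   , -0.006]))
```

View pics/c6.png

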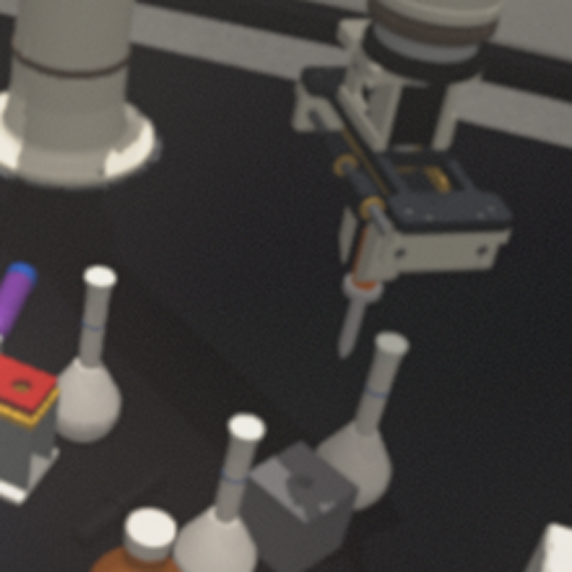

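The pin is held upright, with its tip at crop (345,350). I'll carry it over the ear.

```bash
python3 -m creep '[{"dx":-25,"dy":-12,"dz":0,"ax":0,"ay":0,"az":0,"gripper":0.95},{"dx":-55,"dy":-26,"dz":0,"ax":0,"ay":0,"az":0,"gripper":0.95},{"dx":-85,"dy":-40,"dz":0,"ax":0,"ay":0,"az":0,"gripper":0.95},{"dx":-115,"dy":-54,"dz":0,"ax":0,"ay":0,"az":0,"gripper":0.95},{"dx":-145,"dy":-68,"dz":0,"ax":0,"ay":0,"az":0,"gripper":0.95}]'|head -2
python3 -m creep '[{"dx":-25,"dy":-12,"dz":10,"ax":0,"ay":0,"az":0,"gripper":0.95},{"dx":-50,"dy":-24,"dz":25,"ax":0,"ay":0,"az":0,"gripper":0.95},{"dx":-66,"dy":-31,"dz":45,"ax":0,"ay":0,"az":0,"gripper":0.95},{"dx":-66,"dy":-31,"dz":60,"ax":0,"ay":0,"az":0,"gripper":0.95},{"dx":-66,"dy":-31,"dz":60,"ax":0,"ay":0,"az":0,"gripper":0.95}]'
python3 -m creep '[{"dx":0,"dy":0,"dz":0,"ax":0,"ay":0,"az":0,"gripper":0.95},{"dx":0,"dy":0,"dz":0,"ax":0,"ay":0,"az":0,"gripper":0.95}]'|head -3
python3 - <<'E'
from h import *
print(delta([.535,.148,.2],[.866,.5]))
I={n:viewer.get_image(n) for n in C}
for n in C: cv2.imwrite(f"pics/{n}7.png",I[n][:,:,::-1])
a=cv2.resize(I["scene"][190:310,310:430,::-1],(400,400),interpolation=cv2.INTER_CUBIC);b=cv2.resize(I["top"][175:295,215:335,::-1],(400,400),interpolation=cv2.INTER_CUBIC)
cv2.imwrite("pics/c7.png",np.hstack([a,b]))
E
```

```text
clock: 14.35
tcp_pos: [0.5278, 0.218, 0.3397]
clock: 14.77
tcp_pos: [0.5321, 0.144, 0.277]
tcp_rot: [-0.003, 0.504, 0.864, -0.002]
force: [-0.8, -0.9, -1.3]
finger_gap: 0.189
gripper_force: 35.0
clock: 14.93
tcp_pos: [0.5342, 0.1486, 0.2819]
tcp_rot: [-0.0, 0.502, 0.865, 0.001]
(array([-1. ,  0.3, 34.9]), array([ 0.001, -0.001, -0.004]))
```

View pics/c7.png

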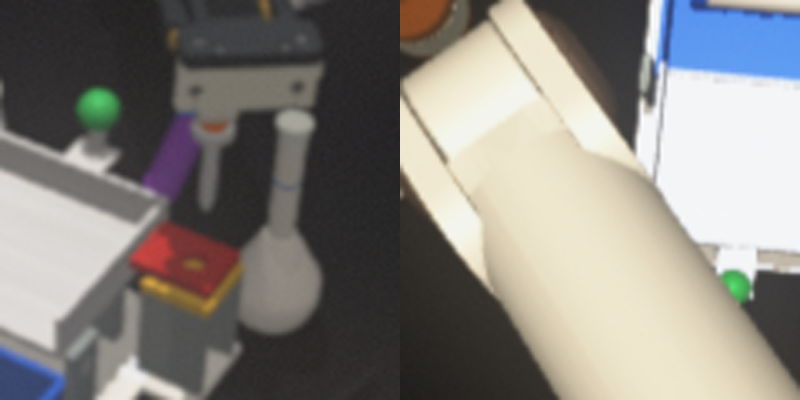

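The scene half shows the pin tip at about (371.4,252.0) px, its collar at (373.5,228.6) and the ear hole at (368.2,268.9). The arm blocks the top view. I'll refine these in code.

```bash
python3 - <<'E'
from h import *
t=get_obs()["tcp_pos"]; print(t)
im=cv2.imread("pics/scene7.png")[:,:,::-1].copy()
m=cv2.inRange(cv2.cvtColor(im,cv2.COLOR_RGB2HSV),(0,120,60),(6,255,255)); m[:255]=0; m[:, :345]=0; m[:,385:]=0
c=max(cv2.findContours(m,cv2.RETR_EXTERNAL,cv2.CHAIN_APPROX_SIMPLE)[0],key=cv2.contourArea); f=cv2.drawContours(m*0,[c],-1,255,-1)
M=cv2.moments(f,True); p=(M["m10"]/M["m00"],M["m01"]/M["m00"]); h=cv2.moments(cv2.subtract(f,m),True); print("ear",p,M["m00"],"hole",h["m10"]/h["m00"] if h["m00"] else 0,h["m01"]/max(h["m00"],1))
print("ear pos",onz("scene",p,.1),"hole",onz("scene",(368.2,268.9),.1))
g=im[235:256,362:382].astype(int).sum(2); 
for r in range(240,256): print(r,g[r-235])
zt=t[2]-.143; print("zt",zt,onz("scene",(371.4,252),zt),"proj of tool axis tip/collar",proj("scene",[t[0],t[1],zt]),proj("scene",[t[0],t[1],zt+.063]))
print("hole proj",proj("scene",[.535,.148,.1]))
E
```

```text
[0.53466064 0.14884521 0.2826638 ]
ear (365.07766990291265, 267.2014563106796) 412.0 hole 367.8 268.75
ear pos [0.54070111 0.14419523 0.1       ] hole [0.54278046 0.15207303 0.1       ]
240 [250 247 244 231 209 175 149 168 227 286 308 318 295 220 149 132 129 128
 123 122]
241 [250 242 237 222 192 161 139 172 239 292 312 313 286 223 146 125 126 125
 121 121]
242 [249 240 228 210 178 148 139 184 252 299 313 315 286 211 151 126 123 130
 130 126]
243 [242 238 222 194 159 140 139 185 261 305 314 310 280 208 147 124 125 127
 116 127]
244 [242 234 215 183 151 143 142 195 266 304 320 306 262 198 140 134 119 136
 128 127]
245 [242 224 194 159 147 138 143 199 267 308 320 304 256 188 140 123 129 127
 123 126]
246 [234 217 181 151 140 133 143 200 273 306 315 298 251 185 140 130 132 127
 130 124]
247 [228 200 170 142 133 135 156 205 271 310 319 297 239 175 133 129 130 132
 121 124]
248 [211 179 159 141 142 134 152 208 277 310 312 292 231 167 142 125 128 131
 122 128]
249 [197 163 142 143 136 142 153 212 277 309 313 286 221 152 134 125 124 137
 121 138]
250 [173 153 145 142 139 134 149 200 266 306 304 261 196 138 130 129 134 132
 130 127]
251 [150 142 145 144 141 132 140 181 248 290 288 229 175 129 136 131 128 126
 130 133]
252 [147 143 142 144 142 135 143 160 213 255 248 195 149 133 139 133 127 133
 128 136]
253 [146 146 143 140 140 144 136 150 170 196 189 163 138 135 137 135 131 136
 126 129]
254 [148 142 144 144 142 140 138 141 141 154 145 141 129 137 134 126 134 127
 130 126]
255 [145 145 140 138 146 139 135 136 141 138 138 135 136 135 135 137 138 132
 129 130]
zt 0.1396637998791144 [0.53329689 0.1525221  0.1396638 ] proj of tool axis tip/collar [[369.50259666 251.88020858]] [[371.73505938 227.79948504]]
hole proj [[367.73583813 266.09608461]]
```

```bash
python3 -m creep '[{"dx":-2,"dy":0,"dz":8,"ax":0,"ay":0,"az":0,"gripper":0.95},{"dx":-3.8,"dy":-0.3,"dz":16,"ax":0,"ay":0,"az":0,"gripper":0.95},{"dx":-3.8,"dy":-0.3,"dz":24,"ax":0,"ay":0,"az":0,"gripper":0.95},{"dx":-3.8,"dy":-0.3,"dz":30,"ax":0,"ay":0,"az":0,"gripper":0.95},{"dx":-3.8,"dy":-0.3,"dz":33,"ax":0,"ay":0,"az":0,"gripper":0.95}]'|head -1
python3 -m creep '[{"dx":0,"dy":0,"dz":0,"ax":0,"ay":0,"az":0,"gripper":0.95},{"dx":0,"dy":0,"dz":0,"ax":0,"ay":0,"az":0,"gripper":0.95},{"dx":0,"dy":0,"dz":0,"ax":0,"ay":0,"az":0,"gripper":0.95}]'
python3 - <<'E'
from h import *
im=viewer.get_image("scene"); cv2.imwrite("pics/s8.png",im[:,:,::-1])
t=get_obs()["tcp_pos"]; print(t,proj("scene",[[.535,.148,.1],[t[0],t[1],t[2]-.143],[t[0]-.0012,t[1]+.0021,t[2]-.143]]))
cv2.imwrite("pics/c8.png",cv2.resize(im[235:295,335:405,::-1],(700,600),interpolation=cv2.INTER_CUBIC))
E
```

```text
clock: 15.45
clock: 15.7
tcp_pos: [0.5363, 0.1442, 0.249]
tcp_rot: [0.0, 0.503, 0.864, 0.001]
force: [-0.4, 0.8, -1.3]
finger_gap: 0.189
gripper_force: 35.0
[0.5363368  0.14417476 0.24912147] [[367.73583813 266.09608461]
 [366.01749883 263.79610154]
 [367.15152234 263.74406999]]
```

View pics/c8.png

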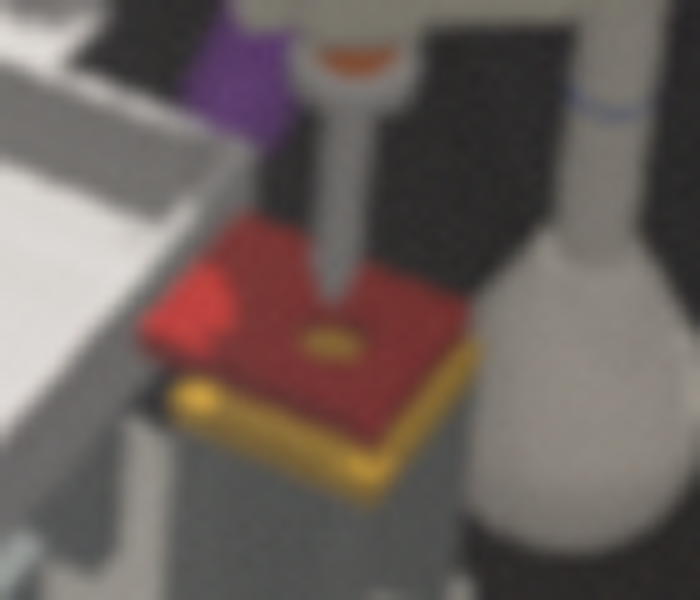

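The pin tip at about (367.9,264.5) px is just above the hole centre at about (367.8,267.5). A nudge of about 1.5 mm in +x is needed, then a slow descent watching the force.

```bash
python3 -m creep '[{"dx":-0.7,"dy":1.3,"dz":0,"ax":0,"ay":0,"az":0,"gripper":0.95},{"dx":-0.7,"dy":1.3,"dz":4,"ax":0,"ay":0,"az":0,"gripper":0.95},{"dx":-0.7,"dy":1.3,"dz":7,"ax":0,"ay":0,"az":0,"gripper":0.95},{"dx":-0.7,"dy":1.3,"dz":9,"ax":0,"ay":0,"az":0,"gripper":0.95},{"dx":-0.7,"dy":1.3,"dz":10,"ax":0,"ay":0,"az":0,"gripper":0.95}]'
python3 -m creep '[{"dx":0,"dy":0,"dz":1,"ax":0,"ay":0,"az":0,"gripper":0.95},{"dx":0,"dy":0,"dz":2,"ax":0,"ay":0,"az":0,"gripper":0.95},{"dx":0,"dy":0,"dz":3,"ax":0,"ay":0,"az":0,"gripper":0.95},{"dx":0,"dy":0,"dz":3,"ax":0,"ay":0,"az":0,"gripper":0.95}]'
```

```text
clock: 16.17
tcp_pos: [0.5373, 0.1439, 0.2382]
tcp_rot: [0.0, 0.503, 0.864, 0.0]
force: [-0.5, -0.7, -1.8]
finger_gap: 0.189
gripper_force: 35.0
clock: 16.5
tcp_pos: [0.5375, 0.144, 0.2356]
tcp_rot: [0.0, 0.503, 0.864, 0.001]
force: [-0.5, -0.2, -0.7]
finger_gap: 0.189
gripper_force: 35.0
```

```bash
python3 -m creep '[{"dx":0,"dy":0,"dz":2,"ax":0,"ay":0,"az":0,"gripper":0.95},{"dx":0,"dy":0,"dz":4,"ax":0,"ay":0,"az":0,"gripper":0.95},{"dx":0,"dy":0,"dz":6,"ax":0,"ay":0,"az":0,"gripper":0.95},{"dx":0,"dy":0,"dz":6,"ax":0,"ay":0,"az":0,"gripper":0.95}]'
```

```text
clock: 16.83
tcp_pos: [0.5375, 0.1439, 0.2293]
tcp_rot: [0.0, 0.503, 0.864, 0.0]
force: [0.5, 0.0, -1.0]
finger_gap: 0.186
gripper_force: 35.0
```

```bash
python3 - <<'E'
from h import *
im=viewer.get_image("scene"); cv2.imwrite("pics/c9.png",cv2.resize(im[235:295,335:405,::-1],(700,600),interpolation=cv2.INTER_CUBIC))
E
```

```text
(no output)
```

View pics/c9.png

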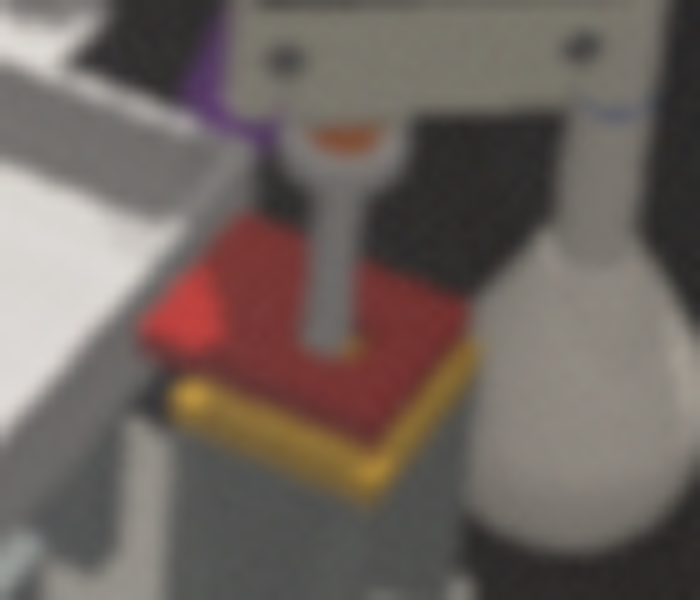

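The pin has entered the hole, about 1.5 mm towards its left (−y) side. I'll correct by +1.3 mm in y and continue down.

```bash
python3 -m creep '[{"dx":1.1,"dy":0.5,"dz":0,"ax":0,"ay":0,"az":0,"gripper":0.95},{"dx":1.1,"dy":0.5,"dz":4,"ax":0,"ay":0,"az":0,"gripper":0.95},{"dx":1.1,"dy":0.5,"dz":8,"ax":0,"ay":0,"az":0,"gripper":0.95},{"dx":1.1,"dy":0.5,"dz":12,"ax":0,"ay":0,"az":0,"gripper":0.95},{"dx":1.1,"dy":0.5,"dz":12,"ax":0,"ay":0,"az":0,"gripper":0.95}]'
```

```text
clock: 17.3
tcp_pos: [0.5369, 0.1449, 0.2166]
tcp_rot: [-0.0, 0.503, 0.864, -0.0]
force: [0.6, 0.1, -1.9]
finger_gap: 0.186
gripper_force: 35.0
```

```bash
python3 -m creep '[{"dx":0,"dy":0,"dz":6,"ax":0,"ay":0,"az":0,"gripper":0.95},{"dx":0,"dy":0,"dz":12,"ax":0,"ay":0,"az":0,"gripper":0.95},{"dx":0,"dy":0,"dz":18,"ax":0,"ay":0,"az":0,"gripper":0.95},{"dx":0,"dy":0,"dz":24,"ax":0,"ay":0,"az":0,"gripper":0.95},{"dx":0,"dy":0,"dz":28,"ax":0,"ay":0,"az":0,"gripper":0.95}]'
python3 -m creep '[{"dx":0,"dy":0,"dz":1,"ax":0,"ay":0,"az":0,"gripper":0.95},{"dx":0,"dy":0,"dz":2,"ax":0,"ay":0,"az":0,"gripper":0.95},{"dx":0,"dy":0,"dz":3,"ax":0,"ay":0,"az":0,"gripper":0.95},{"dx":0,"dy":0,"dz":3,"ax":0,"ay":0,"az":0,"gripper":0.95}]'
```

```text
clock: 17.72
tcp_pos: [0.5372, 0.1451, 0.1887]
tcp_rot: [-0.0, 0.503, 0.864, 0.0]
force: [-0.8, -0.7, -0.8]
finger_gap: 0.184
gripper_force: 35.0
clock: 18.05
tcp_pos: [0.5377, 0.1453, 0.1868]
tcp_rot: [0.0, 0.503, 0.864, 0.001]
force: [0.7, 0.2, -0.4]
finger_gap: 0.185
gripper_force: 35.0
```

```bash
python3 -m creep '[{"dx":0,"dy":0,"dz":1,"ax":0,"ay":0,"az":0,"gripper":0.95},{"dx":0,"dy":0,"dz":2,"ax":0,"ay":0,"az":0,"gripper":0.95},{"dx":0,"dy":0,"dz":3,"ax":0,"ay":0,"az":0,"gripper":0.95},{"dx":0,"dy":0,"dz":3,"ax":0,"ay":0,"az":0,"gripper":0.95}]'
python3 -m creep '[{"dx":0,"dy":0,"dz":0.5,"ax":0,"ay":0,"az":0,"gripper":0.95},{"dx":0,"dy":0,"dz":1,"ax":0,"ay":0,"az":0,"gripper":0.95},{"dx":0,"dy":0,"dz":1,"ax":0,"ay":0,"az":0,"gripper":0.95}]'
```

```text
clock: 18.38
tcp_pos: [0.5375, 0.1452, 0.1837]
tcp_rot: [0.0, 0.503, 0.864, 0.001]
force: [0.1, -0.1, -0.6]
finger_gap: 0.185
gripper_force: 35.0
clock: 18.63
tcp_pos: [0.5376, 0.1453, 0.183]
tcp_rot: [0.001, 0.503, 0.864, 0.001]
force: [-0.4, -0.4, 1.5]
finger_gap: 0.189
gripper_force: 35.0
```

```bash
python3 -m creep '[{"dx":0,"dy":0,"dz":0.7,"ax":0,"ay":0,"az":0,"gripper":0.95},{"dx":0,"dy":0,"dz":0.7,"ax":0,"ay":0,"az":0,"gripper":0.95}]'
python3 -m creep '[{"dx":0,"dy":0,"dz":0,"ax":0,"ay":0,"az":0,"gripper":0.6},{"dx":0,"dy":0,"dz":0,"ax":0,"ay":0,"az":0,"gripper":0.6},{"dx":0,"dy":0,"dz":0,"ax":0,"ay":0,"az":0,"gripper":0.6},{"dx":0,"dy":0,"dz":0,"ax":0,"ay":0,"az":0,"gripper":0.6}]'
python3 -m creep '[{"dx":0,"dy":0,"dz":-10,"ax":0,"ay":0,"az":0,"gripper":0.6},{"dx":0,"dy":0,"dz":-30,"ax":0,"ay":0,"az":0,"gripper":0.6},{"dx":0,"dy":0,"dz":-60,"ax":0,"ay":0,"az":0,"gripper":0.6},{"dx":0,"dy":0,"dz":-95,"ax":0,"ay":0,"az":0,"gripper":0.6},{"dx":0,"dy":0,"dz":-130,"ax":0,"ay":0,"az":0,"gripper":0.6}]'
python3 -m creep '[{"dx":20,"dy":-30,"dz":0,"ax":0,"ay":0,"az":0,"gripper":0.6},{"dx":40,"dy":-60,"dz":0,"ax":0,"ay":0,"az":0,"gripper":0.6},{"dx":50,"dy":-80,"dz":0,"ax":0,"ay":0,"az":0,"gripper":0.6},{"dx":60,"dy":-100,"dz":0,"ax":0,"ay":0,"az":0,"gripper":0.6},{"dx":60,"dy":-100,"dz":0,"ax":0,"ay":0,"az":0,"gripper":0.6}]'
python3 - <<'E'
from h import *
I={n:viewer.get_image(n) for n in C}
a=I["scene"][190:370,200:460,::-1];b=I["top"][110:300,200:400,::-1]
cv2.imwrite("pics/c10.png",np.hstack([cv2.resize(a,(440,305)),cv2.resize(b,(321,305))]))
E
```

```text
clock: 18.8
tcp_pos: [0.5377, 0.1454, 0.183]
tcp_rot: [0.001, 0.503, 0.864, 0.0]
force: [-2.9, -1.7, 8.5]
finger_gap: 0.186
gripper_force: 35.0
clock: 19.13
tcp_pos: [0.5376, 0.1452, 0.1819]
tcp_rot: [0.0, 0.503, 0.864, 0.001]
force: [-0.5, -0.1, -0.7]
finger_gap: 0.388
gripper_force: 0.0
clock: 19.55
tcp_pos: [0.5368, 0.1453, 0.3137]
tcp_rot: [-0.0, 0.502, 0.865, 0.0]
force: [0.9, -0.0, 0.8]
finger_gap: 0.399
gripper_force: 0.0
clock: 19.97
tcp_pos: [0.4167, 0.1482, 0.3121]
tcp_rot: [0.001, 0.501, 0.865, -0.001]
force: [0.3, -0.2, -0.7]
finger_gap: 0.399
gripper_force: 0.0
```

View pics/c10.png

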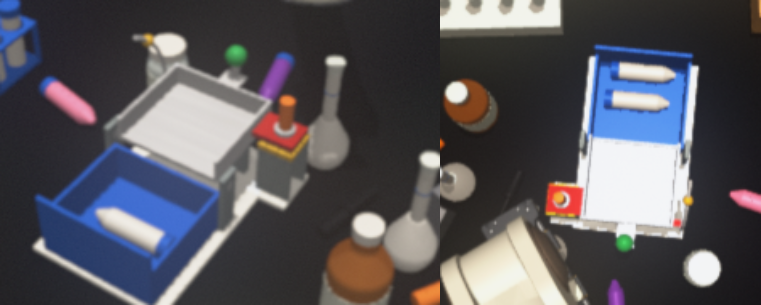

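The picture shows the pin fully home with its collar on the red ear (scene half 287,125). The tray is level, both tubes are in the bin (top half 643,72 and 638,101), and the flasks and jar are standing. The gripper is clear, so I'll hand in.

```bash
python3 -m creep '[{"dx":0,"dy":0,"dz":0,"ax":0,"ay":0,"az":0,"gripper":0.6},{"dx":0,"dy":0,"dz":0,"ax":0,"ay":0,"az":0,"gripper":0.6}]' | head -1
python3 -c "from station import sign_off; print(sign_off())"
```

```text
clock: 20.23
the job is handed in; nothing more can be done
None
```

I handed the job in at about 20 s: both tubes are in the blue bin, the tray is level and locked with the pin fully home, and the flasks, jar, bottle and beaker were left alone, though no verdict came back.

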